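# Crack a crab claw in the bench cracker without crushing the meat

### The arm

A 6-joint arm with a two-finger parallel gripper is mounted at the origin on the work surface. World frame = base frame: x ahead of the robot, y to its left, z up, the work surface at z = 0. Lengths are in m, angles in rad, forces in N, time in s.
With the tool pointing down it reaches from about 0.25 to 0.725 m from the base axis. Payload 9.7 kg.
Tool frame: the origin (TCP) lies at the very end of the fingers, on their centre line; the grasp point (between the pads) lies 19 mm behind it; z points along the fingers, y is the line along which they close (so a half turn about z gives the same grasp; the last joint's range is limited). The gripper opens to 85 mm and grips with 20 to 120 N. Pads are 22 mm wide; open, the fingers measure 114 mm over their backs; the gripper's body (76 mm by 85 mm) begins 54 mm behind the grasp point. The pads swing forward as they close: fully open they stand 13 mm farther back than shut.
Start: joints at [1.304, 0.087, 0.176, 1.66, 0, 1.571], TCP at [0.145, 0.531, 0.231] pointing down, gripper open.
Joint ranges: [-3.13, 3.13], [-0.85, 1.81], [-1.15, 1.24], [-2.2, 2.28], [-1.44, 1.52], [-3.14, 3.14]. Speed limits (rad/s): [2.22, 2.22, 2.57, 3.14, 3.14, 3.14].

### API

Orientations are given as a 3x3 rotation matrix whose columns are the frame's x, y, z axes.
In Python, from workcell import get_obs, get_image, calibration, job_done gives the robot as it stands. The module is installed in compiled form; this text tells all that it offers.
- The arm moves only by the tool step_arm, never from a script. Its argument "targets" is a list that holds one entry, the list of rows, each a list of 7 numbers: the closure, from 0 (fully open) to 1 (shut), then the shift along the tool's x, y, z in mm, then the turn, a rotation vector about the tool's x, y, z in rad. A call has 1 to 12 rows; each row is the pose to reach, as a shift and turn from the pose commanded when the call began, along the tool's axes at that moment; what a row does not reach only later rows make up. A row lasts 1/8 s, in which the tool goes at most 62.5 mm and 10.7 degrees, less where a joint would pass 70% of its speed; a pose out of reach is approached as far as the arm can. A call with a gripper value outside its range is refused whole. The fingers move at their own pace and stop on an object; the grip force is fixed at half the most. Time passes only in rows, so rows that repeat a pose let the fingers close. It gives the time, the measured TCP pose, the force, the opening and the grip force at its end, in the units of the state.
- get_obs(): the state, without advancing time (a new reading comes with each control period).
- get_image(name): name is "side" or "top"; returns the picture (480x640x3 uint8, red, green, blue); there is no depth.
- calibration(name): a dict with "fx", "fy", "cx", "cy" (pixels), "eye" and "rotation" of the camera in the world. Camera axes: x right, y up, looking along -z (the intrinsics and any distortion apply to the point x, -y, -z); pixel columns grow to the right and rows downward; lengths in m; the calibration is good to about 2 mm. A picture is of the moment at which its call begins. calibration takes no time and is no camera call.
- job_done(): hands the job in; it is judged then, once.
The state is a dict: "clock": time; "q": joint angles; "qd": joint speeds; "joint_torque": joint torques, N m; "tcp_pos": TCP position; "tcp_rot": TCP orientation; "wrist_force": force on the tool from outside, world axes, zero at the start; "wrist_torque": the same for the moment, N m; "opening": opening from 0.0 (shut) to 1.0 (fully open); "finger_force": force on a finger pad.
Only numpy, scipy, OpenCV 4.12 (cv2) and the standard library are available. Lean on these libraries where they do the work, as an engineer would, in place of code of your own. Each camera call takes 0.05 s, during which the arm holds its last target. There are 200 camera calls.

### The job

Crack the boiled crab claw between the two hinged handles of the bench cracker and lay it in the steel pan. Slide it crosswise onto the middle of the anvil under the raised handle, let go, and press the red handle down until you feel the shell resist and then give; stop there, so that the meat is not crushed, and let the handle spring open. Then lay the cracked claw flat in the pan, shell top up, leaving the sauce bottle, the salad jar and the blue cup alone.

Things in the scene. Friction and masses are not known exactly. Their poses are not given: they have to be found in the camera images.
- claw: Orange crab claw 174 mm long, 53 wide, 0.14-0.23 kg. Origin: underside, under the middle of the round bulb (y -36 to +36 mm); bulb thickness, underside to shell top, 32 to 40 mm, unknown. z: out of the shell top; y: from the dark-tipped pincers (end y = -87) to the wrist stub (y +30 to +86, 26 wide in x, z 5 to 31 mm), the part to grip, across x at y = +64. It rests flat on the bulb
- claw_shell (a joint): How far the shell top (24 x 48 mm, y long) is caved in, m; 0 when whole. Between the jaws it resists like a stiff spring up to about 35 N at 2 mm (10 N at the handle pad, on top of the handle's own spring), weakens, and from 3.5 mm collapses by itself to rest at 7 mm, where the meat resists; past 8 mm the meat is crushed. Let go before 3.5 mm it springs back, later it stays cracked
- cracker: Bench cracker, fixed: beech board 300 x 150 x 22 mm with two aluminium handles hinged at one end, the lower one screwed down. Origin: centre of the board's underside, on the table. x runs from the handle ends to the hinge, y is the hinge's direction, z up. Hinge cheeks at x = 102 to 128 mm, 24 mm to either side, 81 mm above the table
- anvil (a point): Centre of the top of the ribbed anvil (lower jaw, 56 mm in x, 64 in y), 36 mm above the table, 14 above the board, at x = +65 mm of the cracker; axes as the cracker's. The bulb belongs centred on it, the claw lying crosswise along y, either way round, below the upper handle
- cracker_hinge (a point): Axis of the hinge, 68 mm above the table and 50 mm behind the anvil's centre in x; axes as cracker
- cracker_handle (a joint): Angle of the upper handle, rad: 0 open, sloping up 0.63 from the hinge to the handle end; grows as it is pressed, 0.63 is level, limit 0.74. A spring lifts it (1 to 2.5 N at the pad). The bar is 26 mm wide, 12 thick over the anvil, underside 6 mm below the line through the hinge axis; further out 22 wide; its end is 220 mm from the hinge
- handle_pad (a point): Point on the top face of the red grip of the upper handle, 185 mm from the hinge axis along the handle and 7 mm above the line through the axis: the place to press down; 183 mm above the table when open (the handle end 205 mm). Moves with the handle
- tray: Flat green plastic board 220 x 220 x 8 mm, fixed, on which the claw lies at the start, shell top up. Origin: centre of its underside
- pan: Shallow stainless gastronorm pan, fixed, 325 mm (x) x 176 mm (y) x 40 mm high, walls 4 mm, floor 4 mm thick, a rim lip 9 mm wide. Origin: centre of its underside. The claw fits in it lengthwise along x
- sauce_bottle: Red sauce bottle, 60 mm across, 170 mm high, stands loose; bystander. Origin: centre of its underside
- salad_jar: Green glass jar, 72 mm across, 100 mm high, stands loose; bystander. Origin: centre of its underside
- cup: Blue plastic cup, 68 mm across, 85 mm high, stands loose; bystander. Origin: centre of its underside
There are look-alikes about, which are no part of the job. Of the things shaped like the claw, the orange one is meant.

How it is judged:
On the way, in this order (a step that is already met when the one before it is completed fails the run):
1. the whole, uncracked claw lies crosswise on the anvil under the upper handle and has been let go (x of claw in the frame of anvil between -0.025 and 0.02 m and y of claw in the frame of anvil between -0.02 and 0.02 m and z of claw in the frame of anvil below 0.006 m and angle between the y axis of claw and the y axis of cracker, either way round below 0.5 rad and contact force between the fingers and claw below 0.2 N and value of joint claw_shell below 0.003 m), for 0.2 s.
2. the shell has been cracked between the jaws, the claw lying free on the anvil (value of joint claw_shell above 0.005 m and horizontal distance between claw and anvil below 0.035 m and contact force between the fingers and claw below 0.5 N), for 0.1 s.
At the end, for the whole second after the job is handed in: The claw, its shell caved in by 5 to 8 mm, lies released and at rest on the floor of the pan, shell top up within 0.3 rad, its origin inside the walls and within 15 mm of the height of the underside of the pan; the handle of the cracker has sprung open (within 0.1 rad) (value of joint claw_shell between 0.005 and 0.008 m and x of claw in the frame of pan between -0.13 and 0.13 m and y of claw in the frame of pan between -0.08 and 0.08 m and z of claw in the frame of pan below 0.015 m and angle between claw's own z axis and vertical below 0.3 rad and value of joint cracker_handle below 0.1 rad and linear speed of claw below 0.03 m/s and contact force between the fingers and claw below 0.1 N); the robot touches nothing.
It fails at once if the meat is crushed: the shell is driven in by more than 8 mm (value of joint claw_shell above 0.008 m).
It fails at once if the claw is thrown or dropped from high (linear speed of claw above 0.9 m/s).
It fails at once if a bystander is pushed away or knocked over (distance of any of sauce_bottle, salad_jar, cup from where it was at the start of the episode above 0.03 m or angle between any of sauce_bottle, salad_jar, cup's own z axis and vertical above 0.4 rad).
It also fails if it takes over 72 s, if anything falls off the work surface, if the arm or the gripper's body presses on something with over 40 N, if the wrist force passes 120 N, or if a joint passes its speed limit or range.

## Working session

There is one attempt and no reset: what is moved stays moved. The work goes in short steps, Python scripts to look and compute and a tool call to move; the robot and the scene stay as the last step left them, time stands still between calls to the robot, and variables do not carry over. Pictures are saved under pics/ and viewed, at most 10 in all, crops included, and the job is handed in when it is done.

Besides the shell and the picture viewer there is one more tool, called after "Request:" as name(argument=value, ...), one argument or row to a line, values as JSON. step_arm: Moves the arm, as the interface text tells. Its arguments: {"type":"object","properties":{"targets":{"type":"array"}},"required":["targets"]}

```bash
mkdir -p pics
python3 - <<'E'
from workcell import *
import cv2,numpy as np
for n in("top","side"):
    cv2.imwrite(f"pics/{n}0.png",get_image(n)[...,::-1]); c=calibration(n); print(n,c)
o=get_obs();print(o)
E
```

```text
top {'fx': 513.6737273755119, 'fy': 513.6737273755119, 'cx': 313.1319335025076, 'cy': 240.48876327371974, 'eye': array([ 0.28417084, -0.12580302,  1.29410769]), 'rotation': array([[-0.02102669,  0.97815079, -0.20683064],
       [-0.99977581, -0.0210877 ,  0.00190989],
       [-0.00249342,  0.20682443,  0.9783749 ]])}
side {'fx': 524.6771928838428, 'fy': 524.6771928838428, 'cx': 316.4857560637025, 'cy': 241.0482842763283, 'eye': array([ 0.46635097, -1.11958483,  1.02816866]), 'rotation': array([[ 0.99816404,  0.05075925, -0.03304609],
       [-0.05845208,  0.66430986, -0.74516828],
       [-0.01587134,  0.7457318 ,  0.6660572 ]])}
{'clock': 0.1, 'q': array([ 1.30402332e+00,  8.74089951e-02,  1.75242071e-01,  1.65980470e+00,
       -1.28744791e-05,  1.57080541e+00]), 'qd': array([ 0.00284631, -0.00057506,  0.00214882, -0.00096653,  0.00028577,
        0.00020468]), 'joint_torque': array([ 7.00248202e-04, -5.21559906e+01,  4.65655947e+01,  1.60429295e-02,
        1.37697700e-05,  1.68946082e-05]), 'tcp_pos': array([0.1449425 , 0.53035328, 0.23066654]), 'tcp_rot': array([[-9.64624227e-01,  2.63628551e-01, -2.97412207e-04],
       [ 2.63628719e-01,  9.64623556e-01, -1.13711493e-03],
       [-1.28851409e-05, -1.17529501e-03, -9.99999309e-01]]), 'wrist_force': array([-0.19536684,  0.31718834,  0.44617808]), 'wrist_torque': array([0.04600845, 0.00668842, 0.03231627]), 'finger_force': 0.0, 'opening': 0.9943318972602458}
```

View pics/top0.png

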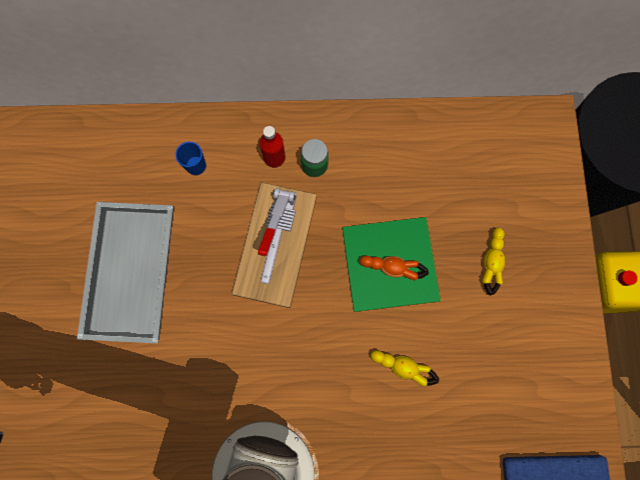

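View pics/side0.png

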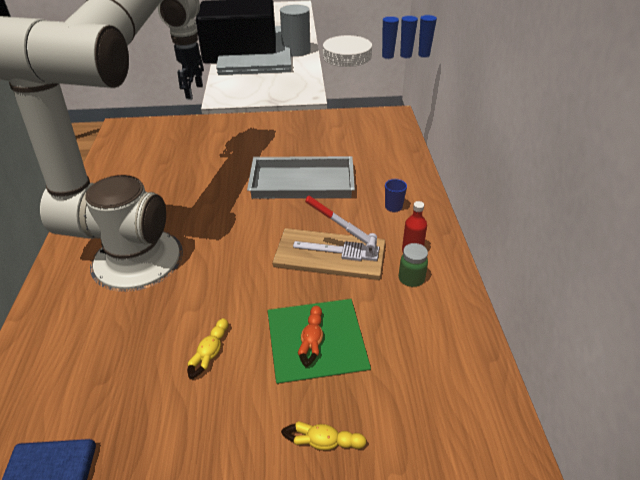

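Top view: the claw-shaped things are orange (394,266) on the green tray, yellow (495,262) and yellow (404,367). The orange one is the only orange one and lies on the tray, so it is the claw meant. The cracker is at (275,245), its hinge at (284,192); the pan is at (127,272). The bottle (271,147), jar (314,157) and cup (191,158) stand near the hinge. I'll confirm the claw in an enlarged crop.

```bash
cat > h.py <<'E'
import numpy as np,cv2
from workcell import *
def ray(n,u,v):
    c=calibration(n);d=c["rotation"]@np.array([(u-c["cx"])/c["fx"],-(v-c["cy"])/c["fy"],-1]);return c["eye"],d
def px(n,u,v,z):
    e,d=ray(n,u,v);return e+d*(z-e[2])/d[2]
def proj(n,p):
    c=calibration(n);q=c["rotation"].T@(np.asarray(p)-c["eye"]);return np.array([c["cx"]+c["fx"]*q[0]/-q[2],c["cy"]-c["fy"]*q[1]/-q[2]])
E
python3 - <<'E'
from h import *
t=cv2.imread("pics/top0.png");s=cv2.imread("pics/side0.png")
a=cv2.resize(t[210:320,335:445],(400,400),interpolation=2);b=cv2.resize(t[170:320,225:325],(266,400),interpolation=2)
cv2.imwrite("pics/crop.png",np.hstack([a,b]))
hsv=cv2.cvtColor(t[210:320,335:445],cv2.COLOR_BGR2HSV)
m=cv2.inRange(hsv,(2,120,90),(18,255,255))
v,u=np.nonzero(m);print(len(u),u.min()+335,u.max()+335,v.min()+210,v.max()+210)
# corners
def rect(n,img,lo,hi,box):
    x0,y0,x1,y1=box;m=cv2.inRange(cv2.cvtColor(img[y0:y1,x0:x1],cv2.COLOR_BGR2HSV),lo,hi)
    c=max(cv2.findContours(m,0,2)[0],key=cv2.contourArea);print(n,cv2.boxPoints(cv2.minAreaRect(c))+[x0,y0])
rect("tray",t,(45,80,40),(80,255,255),(335,205,450,320))
for n,P in dict(boardz22=[(262,183),(316,193),(290,306),(233,294)],).items():
    for p in P: print(n,px("top",*p,0.022).round(3))
for p in [(97,203),(173,206),(157,342),(79,338)]: print("pan",px("top",*p,0.04).round(3))
for p in [(190,158),(272,150),(314,160)]: print("by",px("top",*p,0.05).round(3))
E
```

```text
5456 335 444 210 319
tray [[341.83078623 226.6461525 ]
 [429.09231567 215.73846054]
 [439.70769501 300.66152954]
 [352.44616699 311.56922913]]
boardz22 [0.708 0.001 0.022]
boardz22 [ 0.678 -0.138  0.022]
boardz22 [ 0.389 -0.068  0.022]
boardz22 [0.422 0.073 0.022]
pan [0.658 0.418 0.04 ]
pan [0.646 0.225 0.04 ]
pan [0.309 0.251 0.04 ]
pan [0.322 0.439 0.04 ]
by [0.77  0.183 0.05 ]
by [ 0.787 -0.027  0.05 ]
by [ 0.758 -0.135  0.05 ]
```

View pics/crop.png

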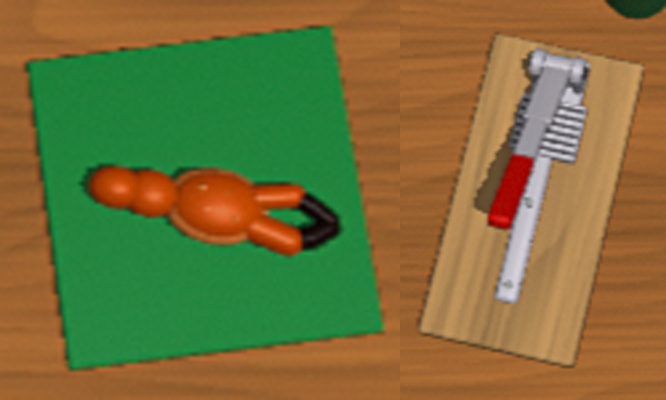

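The crop confirms it: an orange claw with its shell top up, its stub at the image left (359,261) and its pincer tips at the right (428,271). In the cracker crop the hinge is at the top. Next I fit the poses.

```bash
cat > fit.py <<'E'
from h import *
from scipy.optimize import least_squares
def R(a): return np.array([[np.cos(a),-np.sin(a)],[np.sin(a),np.cos(a)]])
def fit(obs,z0,x0):
    # obs: (cam,u,v,local xyz)
    def f(p): return np.concatenate([proj(c,np.r_[p[:2]+R(p[2])@np.array(l[:2]),z0+l[2]])-[u,v] for c,u,v,l in obs])
    r=least_squares(f,x0);return r.x,np.abs(r.fun).max(),r.fun.reshape(-1,2).round(1)
E
python3 - <<'E'
from fit import *
B=[("top",260.7,182.4,(.15,.075,.022)),("top",316.4,194.8,(.15,-.075,.022)),("top",291.2,307.6,(-.15,-.075,.022)),("top",232.5,294.1,(-.15,.075,.022)),
("side",274,265,(-.15,-.075,.022)),("side",381,276,(.15,-.075,.022)),("side",287,230,(-.15,.075,.022))]
p,e,r=fit(B,0,[.55,-.03,-.24]);print("cracker",p.round(4),e,r.tolist())
an=p[:2]+R(p[2])@[.065,0];hi=p[:2]+R(p[2])@[.115,0];print("anvil",an,"hinge",hi)
print("check hinge px",proj("top",[*hi,.081]),proj("side",[*hi,.081]))
pad=p[:2]+R(p[2])@[.115-.1454,0];print("pad open",pad,proj("top",[*pad,.183]),proj("side",[*pad,.183]))
C=[("top",359.2,260.9,(0,.086,.018)),("top",428.2,271.0,(0,-.087,.015)),("top",393.6,266.4,(0,0,.018)),("side",316,308,(0,.086,.018)),("side",306,363,(0,-.087,.015))]
p,e,r=fit(C,.008,[.5,-.28,0]);print("claw",p.round(4),e,r.tolist());print("grasp",p[:2]+R(p[2])@[0,.064])
P=[("top",97,203,(.1625,.088,.04)),("top",173,206,(.1625,-.088,.04)),("top",157,342,(-.1625,-.088,.04)),("top",79,338,(-.1625,.088,.04))]
p,e,r=fit(P,0,[.5,.33,0]);print("pan",p.round(4),e)
E
```

```text
cracker [ 0.5511 -0.0351 -0.2348] 3.3193135677790337 [[0.6, -1.6], [1.4, -2.3], [1.0, -1.0], [0.6, -0.4], [-2.3, -2.5], [-0.4, -1.1], [-3.3, -2.3]]
anvil [ 0.61428586 -0.05021167] hinge [ 0.66291405 -0.06184348]
check hinge px [285.16236041 192.48738995] [371.47532366 238.72529563]
pad open [ 0.52150327 -0.02801819] [267.92120639 240.36186697] [318.26011934 203.86477502]
claw [ 0.4834 -0.328  -0.1802] 1.9723515367937807 [[0.4, -0.5], [-0.1, 0.4], [0.1, -0.6], [-0.7, -2.0], [0.0, 1.2]]
grasp [ 0.4948425  -0.26506479]
pan [ 0.483   0.3332 -0.0704] 3.760858718934884
```

```bash
cat > mv.py <<'E'
import sys
from fit import *
from scipy.spatial.transform import Rotation as Ro
def go(pts):
    o=get_obs();T=o["tcp_rot"]
    print("clk",round(o["clock"],2),"tcp",o["tcp_pos"].round(4),"F",o["wrist_force"].round(1))
    for x,y,z,a in pts:
        Y=np.array([np.cos(a),np.sin(a),0]);Z=np.array([0,0,-1.]);D=np.c_[np.cross(Y,Z),Y,Z]
        print((T.T@(np.array([x,y,z])-o["tcp_pos"])*1000).round(1),Ro.from_matrix(T.T@D).as_rotvec().round(3))
if __name__=="__main__": go(eval(sys.argv[1]))
E
python3 mv.py "[(.495,-.265,.2,-.18),(.495,-.265,.1,-.18)]"
```

```text
clk 0.1 tcp [0.1449 0.5304 0.2307] F [-0.2  0.3  0.4]
[-547.4 -674.9   31.5] [-1.000e-03  1.000e-03  1.484e+00]
[-547.4 -674.8  131.5] [-1.000e-03  1.000e-03  1.484e+00]
```

Request:
step_arm(
  targets=[
    [[0,-547,-675,31,0,0,1.484],[0,-547,-675,31,0,0,1.484],[0,-547,-675,31,0,0,1.484],[0,-547,-675,31,0,0,1.484],[0,-547,-675,31,0,0,1.484],[0,-547,-675,31,0,0,1.484],[0,-547,-675,31,0,0,1.484],[0,-547,-675,31,0,0,1.484],[0,-547,-675,31,0,0,1.484],[0,-547,-675,31,0,0,1.484],[0,-547,-675,31,0,0,1.484],[0,-547,-675,31,0,0,1.484]],
  ],
)

```text
clock: 1.6
tcp_pos: [0.447, -0.1579, 0.2043]
tcp_rot: [[0.18, 0.984, 0.0], [0.984, -0.18, 0.0], [0.0, 0.0, -1.0]]
wrist_force: [0.9, 1.2, 1.1]
opening: 0.996
finger_force: 0.0
```

```bash
python3 mv.py "[(.495,-.265,.2,-.18),(.495,-.265,.09,-.18),(.495,-.265,.012,-.18)]"
```

```text
clk 1.6 tcp [ 0.447  -0.1579  0.2043] F [0.9 1.2 1.1]
[-96.8  66.5   4.3] [ 0.    -0.    -0.001]
[-96.8  66.5 114.3] [ 0.    -0.    -0.001]
[-96.8  66.5 192.3] [ 0.    -0.    -0.001]
```

Request:
step_arm(
  targets=[
    [[0,-97,66,40,0,0,0],[0,-97,66,100,0,0,0],[0,-97,66,114,0,0,0],[0,-97,66,114,0,0,0],[0,-97,66,114,0,0,0]],
  ],
)

```text
clock: 2.22
tcp_pos: [0.4943, -0.2625, 0.0919]
tcp_rot: [[0.179, 0.984, 0.001], [0.984, -0.179, -0.0], [-0.0, 0.001, -1.0]]
wrist_force: [0.6, -0.2, 0.9]
opening: 0.996
finger_force: 0.0
```

```bash
python3 mv.py "[(.495,-.265,.012,-.18)]"
python3 - <<'E'
from h import *
a=get_image("top")[190:310,340:460,::-1];b=get_image("side")[270:390,250:370,::-1]
cv2.imwrite("pics/g1.png",cv2.resize(np.hstack([a,b]),(800,400),interpolation=2))
E
```

```text
clk 2.23 tcp [ 0.4943 -0.2625  0.0919] F [ 0.6 -0.2  0.9]
[-2.3  1.  79.9] [0.001 0.    0.   ]
```

View pics/g1.png

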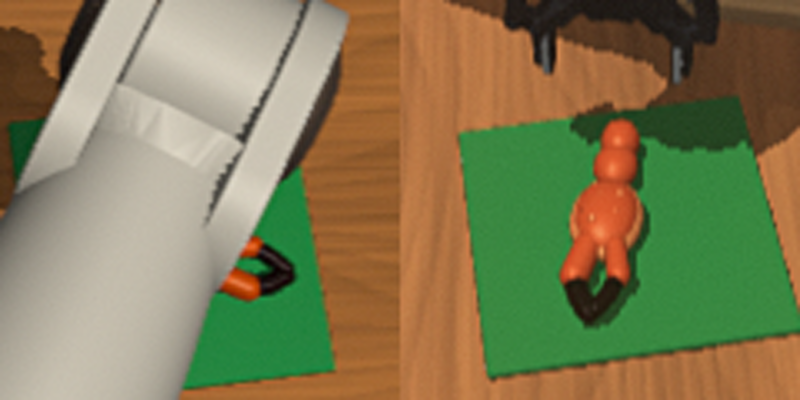

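The side half (right) shows the open fingers at (545,60) and (678,70), straddling the line of the stub (620,135). The claw is untouched. Descend, grip, lift a little.

Request:
step_arm(
  targets=[
    [[0,-2,1,50,0,0,0],[0,-2,1,70,0,0,0],[0,-2,1,79,0,0,0],[0,-2,1,79,0,0,0],[1,-2,1,79,0,0,0],[1,-2,1,79,0,0,0],[1,-2,1,79,0,0,0],[1,-2,1,79,0,0,0],[1,-2,1,79,0,0,0],[1,-2,1,79,0,0,0]],
  ],
)

```text
clock: 3.58
tcp_pos: [0.4951, -0.2651, 0.012]
tcp_rot: [[0.179, 0.984, 0.001], [0.984, -0.179, -0.0], [-0.0, 0.001, -1.0]]
wrist_force: [-0.7, 0.6, 4.4]
opening: 0.296
finger_force: 62.7
```

```bash
cat > tg.py <<'E'
from fit import *
A=np.array([.6143,-.0502]);yaw=-.235
def at(x,y,z): # claw origin in anvil frame -> TCP pose
    p=A+R(yaw)@[x,y+.064]; return (*p.round(4),z,yaw)
E
python3 - <<'E'
from mv import *; from tg import *
print(at(-.004,.13,.3),at(-.004,0,.044))
go([(.495,-.265,.28,-.18),at(-.004,.13,.28),at(-.004,.13,.05)])
E
```

```text
(np.float64(0.6556), np.float64(0.1394), 0.3, -0.235) (np.float64(0.6253), np.float64(0.013), 0.044, -0.235)
clk 3.58 tcp [ 0.4951 -0.2651  0.012 ] F [-0.7  0.6  4.4]
[ 0.00e+00  1.00e-01 -2.68e+02] [ 0.001  0.    -0.   ]
[ 426.7   85.6 -268. ] [0.001 0.    0.055]
[426.7  85.5 -38. ] [0.001 0.    0.055]
```

Request:
step_arm(
  targets=[
    [[1,0,0,-30,0,0,0],[1,0,0,-80,0,0,0],[1,0,0,-130,0,0,0],[1,0,0,-180,0,0,0],[1,20,4,-230,0,0,0],[1,60,12,-260,0,0,0],[1,110,22,-268,0,0,0.02],[1,160,32,-268,0,0,0.02],[1,210,42,-268,0,0,0.03],[1,260,52,-268,0,0,0.04],[1,310,62,-268,0,0,0.055],[1,350,72,-268,0,0,0.055]],
  ],
)

```text
clock: 5.08
tcp_pos: [0.6287, 0.0685, 0.2787]
tcp_rot: [[0.232, 0.973, -0.001], [0.973, -0.232, 0.0], [-0.0, -0.001, -1.0]]
wrist_force: [0.9, -0.6, -0.8]
opening: 0.29
finger_force: 61.9
```

Run:
```python
from mv import *; from tg import *
go([at(-.004,.13,.28),at(-.004,.13,.05)])
```

```text
clk 5.08 tcp [0.6287 0.0685 0.2787] F [ 0.9 -0.6 -0.8]
[75.2  9.7 -1.3] [-0.001  0.     0.001]
[ 75.2  10.  228.7] [-0.001  0.     0.001]
```

Request:
step_arm(
  targets=[
    [[1,40,5,0,0,0,0],[1,74,10,0,0,0,0],[1,74,10,40,0,0,0],[1,74,10,90,0,0,0],[1,74,10,140,0,0,0],[1,74,10,190,0,0,0],[1,74,10,220,0,0,0],[1,74,10,229,0,0,0],[1,74,10,229,0,0,0],[1,74,10,229,0,0,0]],
  ],
)

```text
clock: 6.32
tcp_pos: [0.6562, 0.1363, 0.0524]
tcp_rot: [[0.233, 0.973, 0.002], [0.973, -0.233, 0.001], [0.001, 0.002, -1.0]]
wrist_force: [0.2, 0.4, -1.7]
opening: 0.292
finger_force: 61.8
```

Run:
```python
from mv import *; from tg import *
go([at(-.004,.13,.046),at(-.004,0,.046),at(-.004,0,.040)])
a=get_image("top")[170:310,190:330,::-1];b=get_image("side")[150:290,270:410,::-1]
cv2.imwrite("pics/g2.png",cv2.resize(np.hstack([a,b]),(800,400),interpolation=2))
```

```text
clk 6.33 tcp [0.6562 0.1363 0.0524] F [ 0.2  0.4 -1.7]
[ 2.9 -1.3  6.4] [ 0.002 -0.001 -0.   ]
[-127.1   -1.4    6.2] [ 0.002 -0.001 -0.   ]
[-127.1   -1.4   12.2] [ 0.002 -0.001 -0.   ]
```

View pics/g2.png

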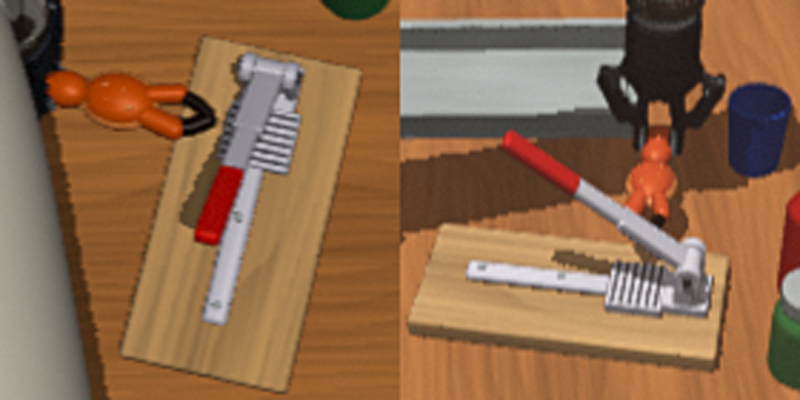

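The top half (left) shows the claw held left of the cracker, bulb at (113,98), pincers at (213,120), aimed at the anvil ribs. Their right edge runs from (298,113) to (288,173). The side half shows it clear of the handle. I'll check the anvil estimate numerically.

Run:
```python
from tg import *
cr=lambda p:((proj("top",p)-[190,170])*400/140).round(0)
cs=lambda p:((proj("side",p)-[270,150])*400/140+[400,0]).round(0)
for l in [(.028,-.032),(-.028,-.032),(0,0)]:
    p=np.r_[A+R(yaw)@l,.036];print("anvil",l,cr(p),cs(p))
o=np.array([.6562,.1363])-R(yaw)@[0,.064]
for y in(0,-.087,.036):
  p=np.r_[o+R(yaw)@[0,y],.048+.018];print("claw",y,cr(p))
```

```text
anvil (0.028, -0.032) [304. 110.] [661. 308.]
anvil (-0.028, -0.032) [290. 170.] [603. 302.]
anvil (0, 0) [262. 132.] [636. 283.]
claw 0 [117.  97.]
claw -0.087 [214. 117.]
claw 0.036 [77. 88.]
```

Request:
step_arm(
  targets=[
    [[1,-10,-1,6,0,0,0],[1,-35,-1,6,0,0,0],[1,-65,-1,6,0,0,0],[1,-95,-1,6,0,0,0],[1,-118,-1,6,0,0,0],[1,-127,-1,6,0,0,0],[1,-127,-1,6,0,0,0],[1,-127,-1,8,0,0,0],[1,-127,-1,10,0,0,0],[1,-127,-1,11,0,0,0],[1,-127,-1,11,0,0,0]],
  ],
)

```text
clock: 7.8
tcp_pos: [0.625, 0.0136, 0.0402]
tcp_rot: [[0.232, 0.973, 0.001], [0.973, -0.232, 0.001], [0.001, 0.0, -1.0]]
wrist_force: [-1.7, 2.4, 4.2]
opening: 0.29
finger_force: 62.7
```

Run:
```python
from mv import *; from tg import *
go([at(-.004,0,.040)])
a=get_image("top")[170:310,190:330,::-1];b=get_image("side")[150:290,270:410,::-1]
cv2.imwrite("pics/g3.png",cv2.resize(np.hstack([a,b]),(800,400),interpolation=2))
```

```text
clk 7.8 tcp [0.625  0.0136 0.0402] F [-1.7  2.4  4.2]
[-0.5  0.5  0.2] [ 0.    -0.001  0.001]
```

View pics/g3.png

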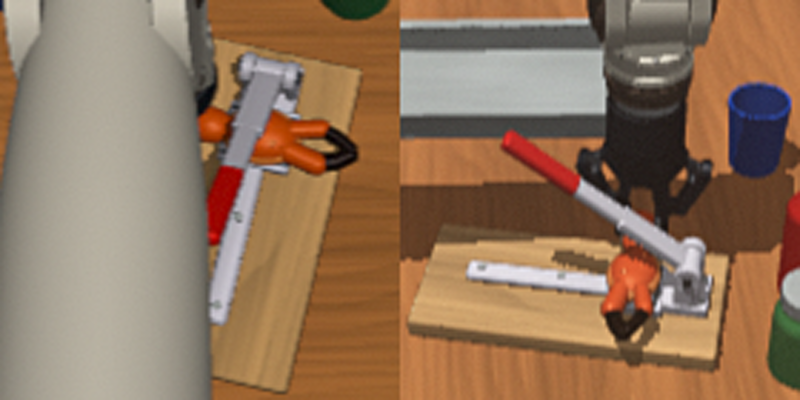

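The claw lies crosswise on the anvil under the bar, with the pincers out to the right at (350,150) in the top half. The force shows it has set down. Release and go up.

Request:
step_arm(
  targets=[
    [[0.4,0,0,0,0,0,0],[0.2,0,0,0,0,0,0],[0.2,0,0,0,0,0,0],[0.2,0,0,0,0,0,0],[0.2,0,0,-15,0,0,0],[0.2,0,0,-50,0,0,0],[0.2,0,0,-100,0,0,0],[0.2,0,0,-150,0,0,0],[0.5,0,0,-190,0,0,0],[1,0,0,-190,0,0,0],[1,0,0,-190,0,0,0],[1,0,0,-190,0,0,0]],
  ],
)

```text
clock: 9.4
tcp_pos: [0.6243, 0.0128, 0.2283]
tcp_rot: [[0.233, 0.973, -0.002], [0.973, -0.233, -0.0], [-0.001, -0.002, -1.0]]
wrist_force: [-0.5, 0.2, -0.6]
opening: 0.007
finger_force: 0.0
```

```bash
cat > pr.py <<'E'
from mv import *; from tg import *
H=np.array([.6629,-.0618])
def pad(s,dz=0,dx=0):
    p=H+R(yaw)@[-(185*np.cos(s)-7*np.sin(s))/1000+dx,0]; return (*p,(68+185*np.sin(s)+7*np.cos(s))/1000+dz,yaw)
E
python3 - <<'E'
from pr import *
go([pad(.63,.025)])
a=get_image("top")[170:310,190:330,::-1];b=get_image("side")[150:290,270:410,::-1]
cv2.imwrite("pics/g4.png",cv2.resize(np.hstack([a,b]),(800,400),interpolation=2))
E
```

```text
clk 9.4 tcp [0.6243 0.0128 0.2283] F [-0.5  0.2 -0.6]
[-63.6 -90.4  20.8] [-0.002  0.001 -0.   ]
```

View pics/g4.png

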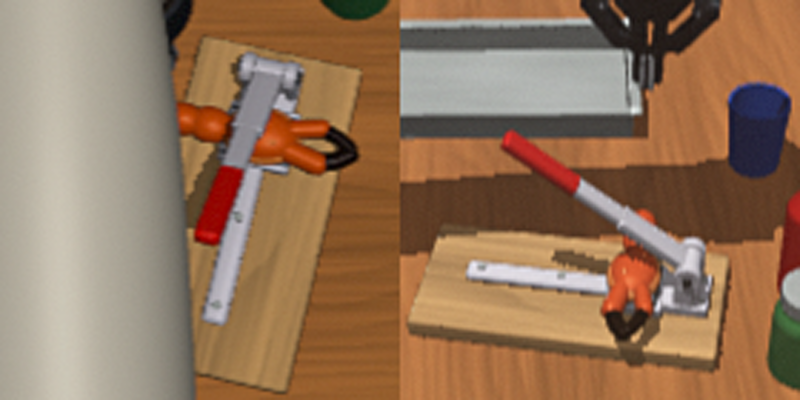

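The released claw lies undisturbed under the bar, and the handle is open. Next, over the red pad with the fingers shut.

Request:
step_arm(
  targets=[
    [[1,-20,-40,0,0,0,0],[1,-64,-90,0,0,0,0],[1,-64,-90,10,0,0,0],[1,-64,-90,21,0,0,0],[1,-64,-90,21,0,0,0],[1,-64,-90,21,0,0,0]],
  ],
)

```text
clock: 10.25
tcp_pos: [0.523, -0.0281, 0.2081]
tcp_rot: [[0.232, 0.973, -0.001], [0.973, -0.232, 0.0], [-0.0, -0.001, -1.0]]
wrist_force: [0.3, 0.3, 0.4]
opening: 0.001
finger_force: 0.0
```

Run:
```python
from pr import *
go([pad(s) for s in (.63,.55,.48,.42,.36,.32,.28,.24,.2,.16,.12,.08,.05)])
```

```text
clk 10.25 tcp [ 0.523  -0.0281  0.2081] F [0.3 0.3 0.4]
[-0.2 -1.4 25.4] [-0.001  0.     0.001]
[ -0.2 -10.1  37.4] [-0.001  0.     0.001]
[ -0.2 -16.9  48.4] [-0.001  0.     0.001]
[ -0.2 -22.1  58.3] [-0.001  0.     0.001]
[ -0.2 -26.7  68.4] [-0.001  0.     0.001]
[ -0.2 -29.4  75.2] [-0.001  0.     0.001]
[ -0.2 -31.9  82.2] [-0.001  0.     0.001]
[ -0.2 -34.   89.3] [-0.001  0.     0.001]
[ -0.2 -35.9  96.5] [-0.001  0.     0.001]
[ -0.2 -37.5 103.7] [-0.001  0.     0.001]
[ -0.2 -38.8 111. ] [-0.001  0.     0.001]
[ -0.2 -39.8 118.3] [-0.001  0.     0.001]
[ -0.2 -40.4 123.9] [-0.001  0.     0.001]
```

Request:
step_arm(
  targets=[
    [[1,0,-1,14,0,0,0],[1,0,-1,22,0,0,0],[1,0,-5,30,0,0,0],[1,0,-10,37,0,0,0],[1,0,-14,43,0,0,0],[1,0,-17,48,0,0,0],[1,0,-20,54,0,0,0],[1,0,-22,58,0,0,0],[1,0,-24,63,0,0,0],[1,0,-27,68,0,0,0],[1,0,-27,68,0,0,0]],
  ],
)

```text
clock: 11.62
tcp_pos: [0.4959, -0.0221, 0.1401]
tcp_rot: [[0.233, 0.973, -0.0], [0.973, -0.233, -0.0], [-0.0, -0.0, -1.0]]
wrist_force: [1.2, 0.7, 1.6]
opening: 0.002
finger_force: 0.9
```

Request:
step_arm(
  targets=[
    [[1,0,-1,3,0,0,0],[1,0,-2,5,0,0,0],[1,0,-3,7,0,0,0],[1,0,-3,7,0,0,0]],
  ],
)

```text
clock: 12.12
tcp_pos: [0.4932, -0.0215, 0.1334]
tcp_rot: [[0.233, 0.973, 0.0], [0.973, -0.233, -0.0], [-0.0, 0.0, -1.0]]
wrist_force: [2.9, 0.1, 1.0]
opening: -0.003
finger_force: 0.9
```

Request:
step_arm(
  targets=[
    [[1,0,-1,2,0,0,0],[1,0,-2,4,0,0,0],[1,0,-2,6,0,0,0],[1,0,-2,6,0,0,0]],
  ],
)

```text
clock: 12.62
tcp_pos: [0.4909, -0.0209, 0.1273]
tcp_rot: [[0.233, 0.973, -0.001], [0.973, -0.233, 0.0], [-0.0, -0.001, -1.0]]
wrist_force: [-0.9, 0.3, 2.5]
opening: 0.002
finger_force: 1.0
```

Request:
step_arm(
  targets=[
    [[1,0,-1,2,0,0,0],[1,0,-2,4,0,0,0],[1,0,-2,4,0,0,0]],
  ],
)

```text
clock: 13.0
tcp_pos: [0.4894, -0.0206, 0.1234]
tcp_rot: [[0.233, 0.973, 0.0], [0.973, -0.233, -0.0], [0.0, 0.0, -1.0]]
wrist_force: [1.3, -0.8, 1.5]
opening: -0.002
finger_force: 0.9
```

Request:
step_arm(
  targets=[
    [[1,0,-1,2,0,0,0],[1,0,-1,4,0,0,0],[1,0,-1,4,0,0,0]],
  ],
)

```text
clock: 13.38
tcp_pos: [0.488, -0.0203, 0.1193]
tcp_rot: [[0.233, 0.973, -0.001], [0.973, -0.233, 0.0], [-0.0, -0.001, -1.0]]
wrist_force: [-0.0, 0.2, 1.9]
opening: -0.003
finger_force: 1.0
```

Request:
step_arm(
  targets=[
    [[1,0,-1,2,0,0,0],[1,0,-1,4,0,0,0],[1,0,-1,4,0,0,0]],
  ],
)

```text
clock: 13.75
tcp_pos: [0.4871, -0.02, 0.1153]
tcp_rot: [[0.233, 0.973, -0.001], [0.973, -0.233, 0.0], [-0.0, -0.001, -1.0]]
wrist_force: [-0.4, 0.5, 2.7]
opening: 0.001
finger_force: 1.0
```

Request:
step_arm(
  targets=[
    [[1,0,-1,2,0,0,0],[1,0,-1,4,0,0,0],[1,0,-1,4,0,0,0]],
  ],
)

```text
clock: 14.12
tcp_pos: [0.4862, -0.0198, 0.1113]
tcp_rot: [[0.233, 0.973, -0.0], [0.973, -0.233, 0.0], [-0.0, -0.0, -1.0]]
wrist_force: [-0.3, 0.9, 2.2]
opening: -0.003
finger_force: 1.0
```

Request:
step_arm(
  targets=[
    [[1,0,-1,2,0,0,0],[1,0,-1,4,0,0,0],[1,0,-1,4,0,0,0]],
  ],
)

```text
clock: 14.5
tcp_pos: [0.4853, -0.0196, 0.1073]
tcp_rot: [[0.233, 0.973, -0.0], [0.973, -0.233, 0.0], [-0.0, -0.0, -1.0]]
wrist_force: [0.3, 0.9, 2.3]
opening: 0.002
finger_force: 1.0
```

Request:
step_arm(
  targets=[
    [[1,0,-1,2,0,0,0],[1,0,-1,4,0,0,0],[1,0,-1,4,0,0,0]],
  ],
)

```text
clock: 14.88
tcp_pos: [0.4844, -0.0193, 0.1033]
tcp_rot: [[0.233, 0.973, -0.0], [0.973, -0.233, 0.0], [-0.0, -0.0, -1.0]]
wrist_force: [0.7, 0.2, 2.7]
opening: 0.0
finger_force: 1.0
```

Request:
step_arm(
  targets=[
    [[1,0,-1,2,0,0,0],[1,0,-1,3,0,0,0],[1,0,-1,3,0,0,0]],
  ],
)

```text
clock: 15.25
tcp_pos: [0.4834, -0.0192, 0.1005]
tcp_rot: [[0.233, 0.973, -0.0], [0.973, -0.233, 0.0], [-0.0, -0.0, -1.0]]
wrist_force: [1.4, -0.3, 1.6]
opening: -0.002
finger_force: 1.0
```

Request:
step_arm(
  targets=[
    [[1,0,0,2,0,0,0],[1,0,0,3,0,0,0],[1,0,0,3,0,0,0]],
  ],
)

```text
clock: 15.62
tcp_pos: [0.4832, -0.0191, 0.0976]
tcp_rot: [[0.233, 0.973, -0.0], [0.973, -0.233, 0.0], [0.0, -0.0, -1.0]]
wrist_force: [-2.1, -0.1, 4.9]
opening: -0.0
finger_force: 2.4
```

Request:
step_arm(
  targets=[
    [[1,0,0,2,0,0,0],[1,0,0,3,0,0,0],[1,0,0,3,0,0,0]],
  ],
)

```text
clock: 16.0
tcp_pos: [0.4829, -0.019, 0.095]
tcp_rot: [[0.233, 0.973, -0.001], [0.973, -0.233, 0.0], [0.0, -0.001, -1.0]]
wrist_force: [-4.4, 1.1, 10.1]
opening: -0.006
finger_force: 4.5
```

Request:
step_arm(
  targets=[
    [[1,0,0,2,0,0,0],[1,0,0,3,0,0,0],[1,0,0,3,0,0,0]],
  ],
)

```text
clock: 16.38
tcp_pos: [0.4826, -0.0189, 0.0923]
tcp_rot: [[0.233, 0.973, -0.001], [0.973, -0.233, 0.0], [0.0, -0.001, -1.0]]
wrist_force: [-8.0, 1.4, 12.8]
opening: -0.002
finger_force: 6.0
```

Request:
step_arm(
  targets=[
    [[1,0,0,1,0,0,0],[1,0,0,2,0,0,0],[1,0,0,2,0,0,0]],
  ],
)

```text
clock: 16.75
tcp_pos: [0.4824, -0.0188, 0.0902]
tcp_rot: [[0.233, 0.973, -0.002], [0.973, -0.233, 0.001], [0.0, -0.002, -1.0]]
wrist_force: [-8.4, 2.2, 13.5]
opening: 0.003
finger_force: 6.2
```

Request:
step_arm(
  targets=[
    [[1,0,0,1,0,0,0],[1,0,0,2,0,0,0],[1,0,0,2,0,0,0]],
  ],
)

```text
clock: 17.12
tcp_pos: [0.4829, -0.019, 0.0882]
tcp_rot: [[0.233, 0.973, -0.001], [0.973, -0.233, 0.0], [0.0, -0.001, -1.0]]
wrist_force: [-5.9, 1.1, 10.5]
opening: -0.001
finger_force: 5.1
```

Past the peak, weakening; a bit further.

Request:
step_arm(
  targets=[
    [[1,0,0,1,0,0,0],[1,0,0,2,0,0,0],[1,0,0,2,0,0,0]],
  ],
)

```text
clock: 17.5
tcp_pos: [0.4831, -0.0191, 0.0854]
tcp_rot: [[0.233, 0.973, -0.001], [0.973, -0.233, 0.0], [-0.0, -0.001, -1.0]]
wrist_force: [-1.9, 0.6, 2.7]
opening: -0.0
finger_force: 1.2
```

Request:
step_arm(
  targets=[
    [[1,0,0,1,0,0,0],[1,0,0,2,0,0,0],[1,0,0,2,0,0,0]],
  ],
)

```text
clock: 17.88
tcp_pos: [0.4833, -0.0192, 0.0834]
tcp_rot: [[0.233, 0.973, -0.0], [0.973, -0.233, 0.0], [-0.0, -0.0, -1.0]]
wrist_force: [-2.2, 1.2, 1.7]
opening: -0.002
finger_force: 1.2
```

The shell gave way: the force has dropped to the handle's spring alone. Raise along the arc so the handle follows open.

Request:
step_arm(
  targets=[
    [[1,0,1,-10,0,0,0],[1,0,4,-22,0,0,0],[1,0,8,-36,0,0,0],[1,0,13,-50,0,0,0],[1,0,20,-66,0,0,0],[1,0,29,-82,0,0,0],[1,0,38,-97,0,0,0],[1,0,40,-120,0,0,0],[1,0,40,-150,0,0,0],[1,0,40,-160,0,0,0],[1,0,40,-160,0,0,0]],
  ],
)

```text
clock: 19.25
tcp_pos: [0.5228, -0.0285, 0.2438]
tcp_rot: [[0.233, 0.973, 0.001], [0.973, -0.233, -0.0], [0.0, 0.001, -1.0]]
wrist_force: [-0.8, -0.7, -1.4]
opening: 0.0
finger_force: 0.0
```

Run:
```python
from pr import *
go([at(-.004,0,.2),at(-.004,0,.04)])
a=get_image("top")[170:310,190:330,::-1];b=get_image("side")[150:290,270:410,::-1]
cv2.imwrite("pics/g5.png",cv2.resize(np.hstack([a,b]),(800,400),interpolation=2))
```

```text
clk 19.25 tcp [ 0.5228 -0.0285  0.2438] F [-0.8 -0.7 -1.4]
[64.2 90.  43.9] [ 0.001 -0.    -0.   ]
[ 64.2  89.9 203.9] [ 0.001 -0.    -0.   ]
```

View pics/g5.png

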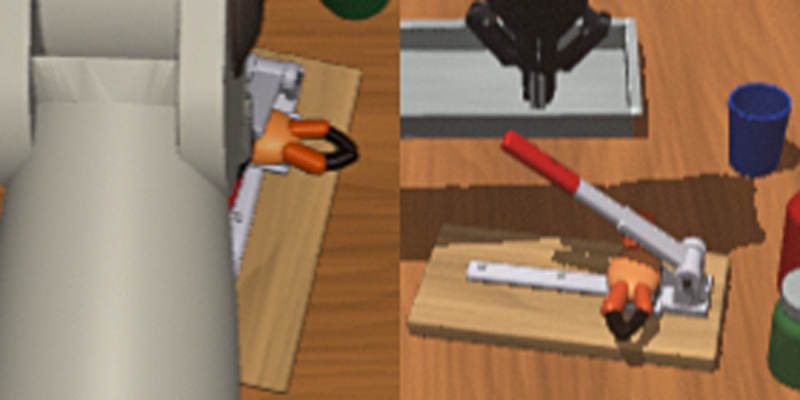

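The claw is cracked (pale shell, side half (635,275)) and its pose is unchanged. The handle is open again. Regrip the stub.

Request:
step_arm(
  targets=[
    [[0.2,30,45,0,0,0,0],[0.2,64,90,0,0,0,0],[0.2,64,90,10,0,0,0],[0.2,64,90,60,0,0,0],[0.2,64,90,110,0,0,0],[0.2,64,90,160,0,0,0],[0.2,64,90,190,0,0,0],[0.2,64,90,203,0,0,0],[0.2,64,90,203,0,0,0]],
  ],
)

```text
clock: 20.48
tcp_pos: [0.624, 0.0127, 0.0402]
tcp_rot: [[0.233, 0.972, -0.001], [0.972, -0.233, -0.0], [-0.0, -0.001, -1.0]]
wrist_force: [-0.1, 0.0, 0.7]
opening: 0.796
finger_force: 0.0
```

Request:
step_arm(
  targets=[
    [[1,0,0,0,0,0,0],[1,0,0,0,0,0,0],[1,0,0,0,0,0,0],[1,0,0,0,0,0,0],[1,0,0,0,0,0,0],[1,0,0,-3,0,0,0],[1,0,0,-6,0,0,0],[1,0,0,-6,0,0,0]],
  ],
)

```text
clock: 21.48
tcp_pos: [0.6248, 0.0128, 0.0466]
tcp_rot: [[0.233, 0.973, -0.0], [0.973, -0.233, 0.0], [0.0, -0.0, -1.0]]
wrist_force: [-0.4, -0.4, -1.6]
opening: 0.295
finger_force: 60.7
```

Request:
step_arm(
  targets=[
    [[1,15,0,0,0,0,0],[1,45,0,0,0,0,0],[1,80,0,0,0,0,0],[1,112,0,0,0,0,0],[1,130,0,-10,0,0,0],[1,130,0,-45,0,0,0],[1,130,0,-90,0,0,0],[1,130,0,-135,0,0,0],[1,130,0,-160,0,0,0],[1,130,0,-160,0,0,0]],
  ],
)

```text
clock: 22.72
tcp_pos: [0.6559, 0.1403, 0.2084]
tcp_rot: [[0.232, 0.973, 0.003], [0.973, -0.232, 0.001], [0.002, 0.003, -1.0]]
wrist_force: [-0.5, 0.6, -2.6]
opening: 0.292
finger_force: 60.7
```

Run:
```python
from mv import *
go([(.419,.337,.2,1.5)])
```

```text
clk 22.73 tcp [0.6559 0.1403 0.2084] F [-0.5  0.6 -2.6]
[ 136.3 -276.1    7.8] [ 0.004  0.002 -1.734]
```

Request:
step_arm(
  targets=[
    [[1,7,-14,0,0,0,-0.08],[1,20,-41,0,0,0,-0.23],[1,34,-69,0,0,0,-0.4],[1,48,-97,2,0,0,-0.57],[1,62,-125,4,0,0,-0.74],[1,76,-153,6,0,0,-0.91],[1,90,-181,8,0,0,-1.08],[1,104,-209,8,0,0,-1.25],[1,118,-237,8,0,0,-1.42],[1,130,-263,8,0,0,-1.59],[1,136,-276,8,0,0,-1.73],[1,136,-276,8,0,0,-1.73]],
  ],
)

```text
clock: 24.22
tcp_pos: [0.4171, 0.3362, 0.1969]
tcp_rot: [[-0.997, 0.075, -0.002], [0.075, 0.997, -0.001], [0.002, -0.001, -1.0]]
wrist_force: [0.7, -0.1, -1.7]
opening: 0.287
finger_force: 60.6
```

Request:
step_arm(
  targets=[
    [[1,0,0,30,0,0,0],[1,0,0,75,0,0,0],[1,0,0,110,0,0,0],[1,0,0,110,0,0,0]],
  ],
)

```text
clock: 24.72
tcp_pos: [0.417, 0.3341, 0.0851]
tcp_rot: [[-0.997, 0.079, -0.005], [0.079, 0.997, -0.004], [0.004, -0.004, -1.0]]
wrist_force: [0.2, 0.7, -0.9]
opening: 0.294
finger_force: 60.5
```

Run:
```python
from mv import *
go([(.419,.337,.008,1.5)])
a=get_image("top")[190:360,60:230,::-1];b=get_image("side")[100:270,230:400,::-1]
cv2.imwrite("pics/g6.png",cv2.resize(np.hstack([a,b]),(800,400),interpolation=2))
```

```text
clk 24.73 tcp [0.417  0.3341 0.0851] F [ 0.2  0.7 -0.9]
[-2.1  3.4 77. ] [-0.004 -0.004 -0.008]
```

View pics/g6.png

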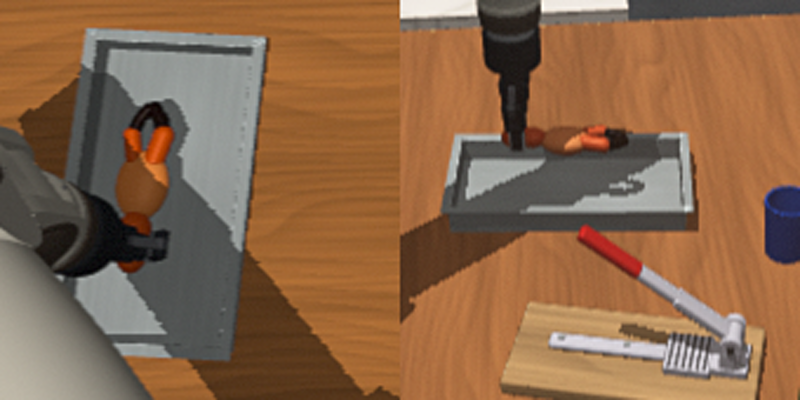

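The claw is above the pan, near its middle: top half, bulb at (143,185), pan walls at about x = 80 and 260. The handle is open and the anvil is clear. Lower it.

Request:
step_arm(
  targets=[
    [[1,-2,0,25,0,0,0],[1,-2,0,50,0,0,0],[1,-2,0,66,0,0,0],[1,-2,0,72,0,0,0],[1,-2,0,75,0,0,0],[1,-2,0,76,0,0,0],[1,-2,0,76,0,0,0]],
  ],
)

```text
clock: 25.7
tcp_pos: [0.4205, 0.3358, 0.0131]
tcp_rot: [[-0.997, 0.076, 0.001], [0.076, 0.997, 0.0], [-0.001, 0.001, -1.0]]
wrist_force: [1.0, 0.4, -2.4]
opening: 0.293
finger_force: 60.6
```

Request:
step_arm(
  targets=[
    [[1,0,0,2,0,0,0],[1,0,0,4,0,0,0],[1,0,0,5,0,0,0],[1,0,0,5,0,0,0]],
  ],
)

```text
clock: 26.2
tcp_pos: [0.4203, 0.3359, 0.0096]
tcp_rot: [[-0.997, 0.076, 0.001], [0.076, 0.997, 0.001], [-0.001, 0.001, -1.0]]
wrist_force: [-7.9, -4.3, 16.3]
opening: 0.294
finger_force: 63.2
```

Touched down. Back off 1 mm, release, rise.

Request:
step_arm(
  targets=[
    [[1,0,0,-1,0,0,0],[0.6,0,0,-1,0,0,0],[0.4,0,0,-1,0,0,0],[0.3,0,0,-1,0,0,0],[0.3,0,0,-1,0,0,0],[0.3,0,0,-15,0,0,0],[0.3,0,0,-60,0,0,0],[0.3,0,0,-110,0,0,0],[0.3,0,0,-160,0,0,0],[0.3,40,0,-200,0,0,0],[0.3,90,0,-200,0,0,0],[0.3,90,0,-200,0,0,0]],
  ],
)

```text
clock: 27.7
tcp_pos: [0.3286, 0.3428, 0.2098]
tcp_rot: [[-0.997, 0.073, 0.002], [0.073, 0.997, 0.002], [-0.002, 0.002, -1.0]]
wrist_force: [1.1, 0.0, 0.5]
opening: 0.699
finger_force: 0.0
```

Run:
```python
from mv import *
go([])
a=get_image("top")[150:350,60:340,::-1];b=get_image("side")[100:300,200:480,::-1]
cv2.imwrite("pics/g7.png",cv2.resize(np.vstack([a,b]),(420,600),interpolation=2))
```

```text
clk 27.7 tcp [0.3286 0.3428 0.2098] F [1.1 0.  0.5]
```

View pics/g7.png

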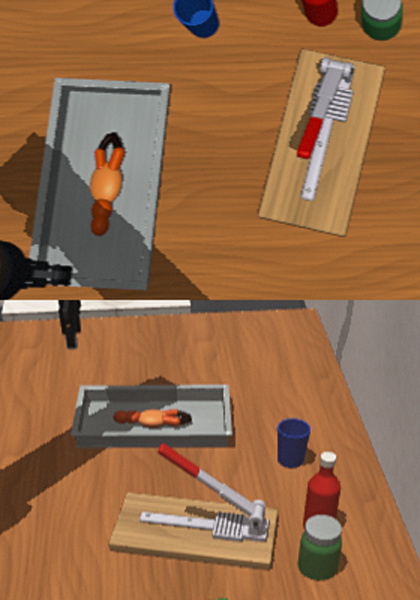

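The cracked claw lies flat in the pan, bulb at (106,182) in the top half. The handle is open at (310,130), the bystanders stand in place, and the arm touches nothing.

```bash
python3 -c "
from workcell import *
print(job_done())"
```

```text
the job is handed in; nothing more can be done
None
```

The claw is cracked and lies flat in the pan, shell top up; the cracker's handle has sprung open, the bottle, jar and cup were left alone, and I handed the job in at about 28 s without a verdict being returned.

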